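# Open the prop leg of the shoemaker's tray rest and set the tray on it

### The job

Get the tray rest on the bench ready for work: push its half-folded prop leg outwards, away from the rail, until it is fully home, and bed it against its stop with a firm push of about 10 N; 25 N would strain the hinge. Then carry the plywood tray by its handle onto the rest, lay it flat and centred on the rail and the leg with its long side snug against the fence, and let go. Handle everything gently and leave the other things on the bench where they are.

Things in the scene. Friction and masses are not known exactly. Their poses are not given: they have to be found in the camera images.
- rest: Tray rest, fixed: a wooden rail 260 mm long (its y) on a 300 x 56 mm foot. Origin: on the bench under the rail's middle. z up; -x is the front, with the prop leg. The rail's flat top is 100 mm up, x -20 to +20 mm; behind it (x +20 to +32) a fence stands 16 mm higher. A rubber-faced steel lug beside the hinge (x -78 to -18, y -30 to -9.5 mm) is the leg's stop.
- leg (a joint): Prop leg's angle, rad. 0: folded along the rail's +y; grows as it swings out to the front (counter-clockwise from above). It meets its stop (it yields about 1 mm per 7 N at the free end) standing out somewhere from 75 to 95 degrees (1.31 to 1.66); where exactly must be felt. Stiff hinge, 0.35 N m (3.5 N at 100 mm out); the leg stays where left. Over 25 N on the leg or rest is too much.
- leg_hinge (a point): Point on the leg's upright hinge axis at the leg's top, 100 mm above the bench, 45 mm in front of the rail's middle. Its y axis points along the leg to the free end; its -x axis is the direction in which the leg swings out.
- leg_tip (a point): Free end of the prop leg, top middle of its end face, 128 mm from the hinge axis, 100 mm above the bench; axes as leg_hinge. The leg is a wooden frame 18 mm thick: top rail at z 74 to 100 mm, a bar near the bench, a foot post at the free end. Its back face (the one to push) looks to its +x; near the free end the room behind it is at least 60 mm.
- tray_grip (a point): Plywood tray, 160 mm (its x) x 200 mm (its y), walls 30 mm high, 0.3 to 0.7 kg. This point is in the middle of its handle, an upright board 14 mm thick (in x) and 110 mm long (in y), its top 82 mm above the tray's underside; the point is 62 mm above the underside. Small stock lies up to 18 mm above the underside. It is symmetrical enough to be used either way round.
- tray: Centre of the tray's underside; axes as tray_grip. In its place on the rest, against the fence, it lies at x -60 mm, y 0, z 100 mm of the rest's frame.
- glue_tin: Round tin, 56 mm across, 65 mm high, stands near the rest, beyond the leg's stop; origin under its centre. Leave alone.
- tack_jar: Jar 52 mm across, 80 mm high, behind the rest; origin under its centre. Leave alone.
- hammer: Hammer lying on the left of the bench; origin at its middle. Leave alone.
- awl: Wooden-handled awl, 150 mm long, lying on the near part of the bench; origin at its middle. Leave alone.
- shoe_last: Wooden shoe last, about 230 mm long, 60 mm high, beyond the tray; origin under its middle. Leave alone.
- brush_cup: Blue cup 72 mm across, 90 mm high, on the left; origin under its centre. Leave alone.
- glue_brush: Brush 170 mm long lying on the near left; origin at its middle. Leave alone.

How it is judged:
On the way, in this order (a step that is already met when the one before it is completed fails the run):
1. the prop leg is home against its stop (within 0.025 rad) and bedded there with a push of at least 6 N, while the tray still stands on the bench (value of joint leg above 1.495 rad and contact force between the fingers and rest above 6 N and distance of tray from where it was at the start of the episode below 0.02 m), for 0.1 s.
2. the tray is carried clear of the bench (height (world z) of tray above 0.05 m), for 0.1 s.
At the end, for the whole second after the job is handed in: The leg is within 0.025 rad of its stop; the tray lies at rest on rail and leg, its underside within 4 mm of the rail's top face and level within 0.04 rad, square to the rail within 0.06 rad, its side within 6 mm of the fence, centred along the rail within 20 mm, and released (value of joint leg above 1.495 rad and x of tray in the frame of rest between -0.066 and -0.054 m and y of tray in the frame of rest between -0.02 and 0.02 m and z of tray in the frame of rest between 0.096 and 0.104 m and angle between tray's own z axis and vertical below 0.04 rad and angle between the x axis of tray and the x axis of rest, either way round below 0.06 rad and velocity of joint leg below 0.02 rad/s and linear speed of tray below 0.01 m/s); the robot touches nothing.
It fails at once if more than 25 N on the prop leg or the rest (contact force between any of the fingers, the arm and rest above 25 N).
It fails at once if the tray is dropped or thrown (moves faster than 0.4 m/s out of the fingers) (contact force between the fingers and tray below 0.5 N and linear speed of tray above 0.4 m/s).
It fails at once if another thing on the bench is shifted by more than 30 mm (distance of any of glue_tin, tack_jar, hammer, awl, shoe_last, brush_cup, glue_brush from where it was at the start of the episode above 0.03 m).
It also fails if it takes over 72 s, if anything falls off the work surface, if the arm or the gripper's body presses on something with over 40 N, if the wrist force passes 120 N, or if a joint passes its speed limit or range.

### The arm

A 6-joint arm with a two-finger parallel gripper is mounted at the origin on the work surface. World frame = base frame: x ahead of the robot, y to its left, z up, the work surface at z = 0. Lengths are in m, angles in rad, forces in N, time in s.
With the tool pointing down it reaches from about 0.35 to 0.775 m from the base axis. Payload 5.5 kg.
Tool frame: the origin (TCP) lies midway between the tips of the shut fingers; the grasp point (between the pads) lies env.grasp_offset behind it (env.grasp_offset is the distance from the TCP to the grasp point, in m); z points along the fingers, y is the line along which they close (so a half turn about z gives the same grasp; the last joint's range is limited). The gripper opens to 85 mm and grips with 20 to 120 N. Pads are 22 mm wide; open, the fingers measure 114 mm over their backs; the gripper's body (76 mm by 85 mm) begins 54 mm behind the grasp point. The pads swing forward as they close: fully open they stand 13 mm farther back than shut.
Start: joints at [1.163, 0.313, 0.046, 1.304, 0, 1.431], TCP at [0.152, 0.555, 0.231] pointing down, gripper open.
Joint ranges: [-2.76, 2.76], [-0.86, 1.69], [-1.03, 1.26], [-2.2, 2.34], [-1.47, 1.5], [-3.14, 3.14]. Speed limits (rad/s): [2.57, 2.57, 3.14, 3.14, 3.14, 3.14].

### API

Orientations are given as a unit quaternion [w, x, y, z].
In Python, from workcell import monitor, viewer, order, env gives the robot as it stands.
- The arm moves only by the tool carry_out, never from a script. Its argument "plan" is a list that holds one entry, the list of rows, each a list of 7 numbers: the turn, a rotation vector about the world's x, y, z in rad, then the shift along the world's x, y, z in mm, then the finger opening in mm, from 0 to 85.4. A call has 1 to 20 rows; each row is the pose to reach, as a shift and turn from the pose commanded when the call began; what a row does not reach only later rows make up. A row lasts 1/10 s, in which the tool goes at most 50 mm and 8.59 degrees, less where a joint would pass 70% of its speed; a pose out of reach is approached as far as the arm can. A call with a gripper value outside its range is refused whole. The fingers move at their own pace and stop on an object; "squeeze" is the grip in N (left out, the last holds). Time passes only in rows, so rows that repeat a pose let the fingers close. It gives the time, the measured TCP pose, the force, the opening and the grip force at its end, in the units of the state.
- monitor.get_state(): the state, without advancing time (a new reading comes with each control period).
- viewer.read_camera(name): name is "scene" or "top"; returns the picture (420x560x3 uint8, red, green, blue); there is no depth.
- viewer.calibration(name): a dict with "K" (3x3 intrinsics, pixels), "eye" and "rotation" of the camera in the world. Camera axes: x right, y down, z forward; pixel columns grow to the right and rows downward; lengths in m; the calibration is good to about 2 mm. A picture is of the moment at which its call begins. calibration takes no time and is no camera call.
- order.hand_in(): hands the job in; it is judged then, once.
The state is a dict: "clock": time; "joint_pos": joint angles; "qvel": joint speeds; "tau": joint torques, N m; "tcp_pos": TCP position; "orientation": TCP orientation; "wrist_force": force on the tool from outside, world axes, zero at the start; "ft_torque": the same for the moment, N m; "finger_gap": finger opening in m; "grip_force": force on a finger pad.
Only numpy, scipy, OpenCV 4.12 (cv2) and the standard library are available. Lean on these libraries where they do the work, as an engineer would, in place of code of your own. Each camera call takes 0.05 s, during which the arm holds its last target. There are 200 camera calls.

## Working session

There is one attempt and no reset: what is moved stays moved. The work goes in short steps, Python scripts to look and compute and a tool call to move; the robot and the scene stay as the last step left them, time stands still between calls to the robot, and variables do not carry over. Pictures are saved under pics/ and viewed, at most 10 in all, crops included, and the job is handed in when it is done.

Besides the shell and the picture viewer there is one more tool, called after "Request:" in YAML: its name, and indented under it one key for each argument. carry_out: Moves the arm, as the interface text tells. Its arguments: {"type":"object","properties":{"plan":{"type":"array","items":{"type":"array","items":{"type":"array","items":{"type":"number"}}}},"squeeze":{"type":"number"}},"required":["plan"]}

```bash
mkdir -p pics; python3 - <<'E'
from workcell import monitor, viewer, order, env
import cv2
for n in("scene","top"):
    cv2.imwrite(f"pics/{n}0.png",cv2.resize(viewer.read_camera(n)[:,:,::-1],(800,600),interpolation=cv2.INTER_CUBIC))
    c=viewer.calibration(n);print(n,{k:(v.round(4).tolist() if hasattr(v,'round') else v) for k,v in c.items()})
print(monitor.get_state(),env.grasp_offset)
E
```

```text
scene {'K': [[404.0181, 0.0, 272.3054], [0.0, 404.0181, 214.5322], [0.0, 0.0, 1.0]], 'eye': [0.9446, 0.6016, 0.9041], 'rotation': [-0.1051, 0.2818, 0.9014, -0.3114]}
top {'K': [[429.141, 0.0, 275.8267], [0.0, 429.141, 210.9511], [0.0, 0.0, 1.0]], 'eye': [0.4492, 0.0767, 1.2031], 'rotation': [0.0351, -0.7052, 0.7071, -0.0385]}
{'clock': 0.1, 'joint_pos': array([ 1.16343325e+00,  3.13955262e-01,  4.50877560e-02,  1.30363401e+00,
       -6.62000233e-07,  1.43119278e+00]), 'qvel': array([ 2.49198577e-03, -7.48103973e-04,  2.52566171e-03, -2.34293331e-03,
        4.49637597e-05, -1.26693458e-03]), 'tau': array([ 2.97624749e-03, -4.81725311e+01,  2.99243349e+01,  1.27013520e-02,
       -1.01698658e-04, -1.78802748e-05]), 'tcp_pos': array([0.15195105, 0.55406938, 0.23047904]), 'orientation': array([-2.29955967e-04,  1.33480133e-01,  9.91051122e-01, -8.20998167e-04]), 'wrist_force': array([ 0.70636509,  0.29537987, -0.08023036]), 'ft_torque': array([-0.01265795,  0.03402392,  0.01353585]), 'grip_force': 0.0, 'finger_gap': 0.08547529550832472} 0.0187
```

View pics/top0.png

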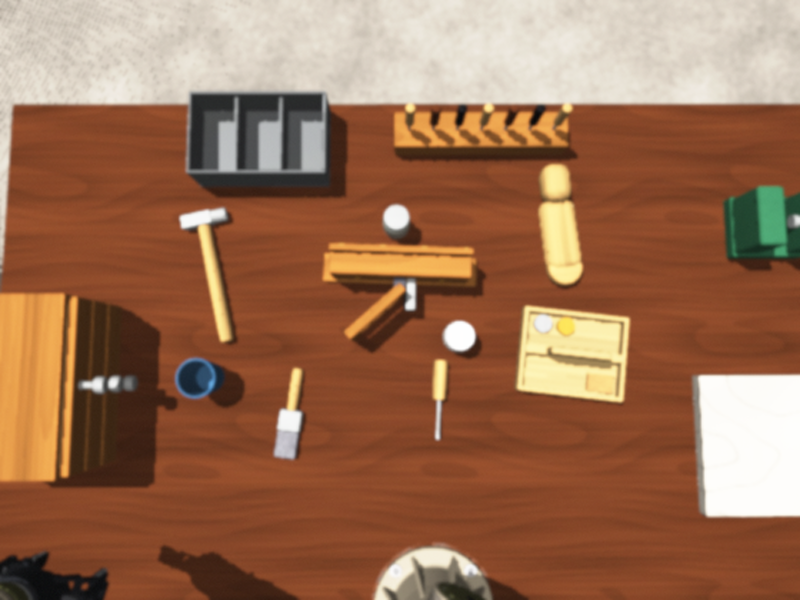

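View pics/scene0.png

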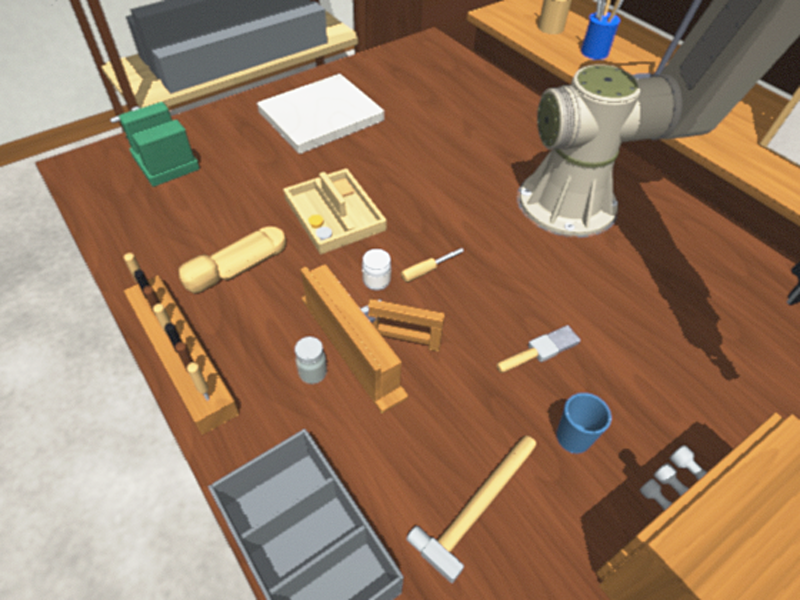

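Top view: the rest is at about (400,265), its leg half out towards (350,335), the tin at (460,337) and the tray at (575,352). I'll enlarge both for accurate positions.

```bash
cat > h.py <<'E'
from workcell import monitor, viewer, order, env
import cv2, numpy as np
from scipy.spatial.transform import Rotation as R
def cam(n):
    c=viewer.calibration(n); q=np.array(c["rotation"])
    M=R.from_quat(np.r_[q[1:],q[0]]).as_matrix() if q.size==4 else q
    return np.array(c["K"]),np.array(c["eye"]),M
def ray(n,u,v,z):
    "pixel -> world point at height z"
    K,e,M=cam(n); d=M@np.linalg.solve(K,[u,v,1]); return e+d*(z-e[2])/d[2]
def proj(n,p):
    K,e,M=cam(n); a=K@(M.T@(np.array(p)-e)); return a[:2]/a[2]
def crop(n,x0,y0,w,h,s,f):
    im=viewer.read_camera(n)[:,:,::-1]; im=im[y0:y0+h,x0:x0+w]
    cv2.imwrite(f,cv2.resize(im,None,fx=s,fy=s,interpolation=cv2.INTER_CUBIC))
E
python3 - <<'E'
from h import *
crop("top",220,160,130,90,6,"pics/t1.png")
crop("top",355,205,95,80,7,"pics/t2.png")
print(proj("top",[0,0,0]),ray("top",280,186,.1))
E
```

```text
[302.82536239 424.19759991] [0.62966085 0.06007873 0.1       ]
```

View pics/t1.png

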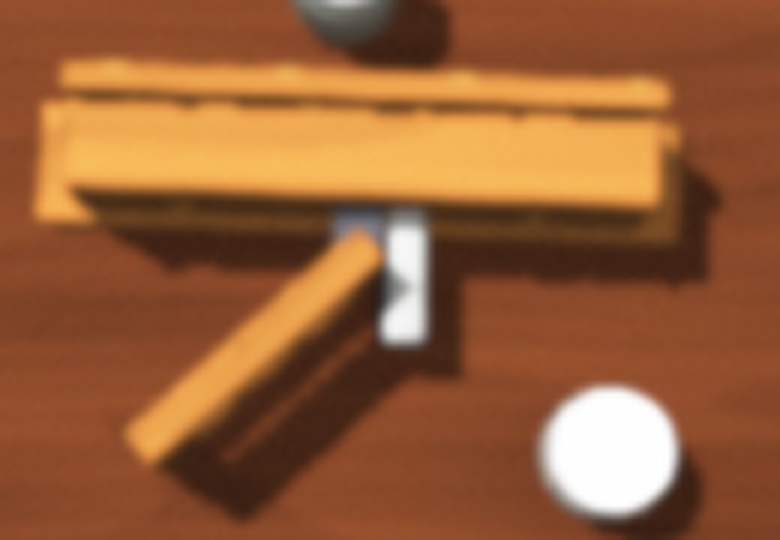

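View pics/t2.png

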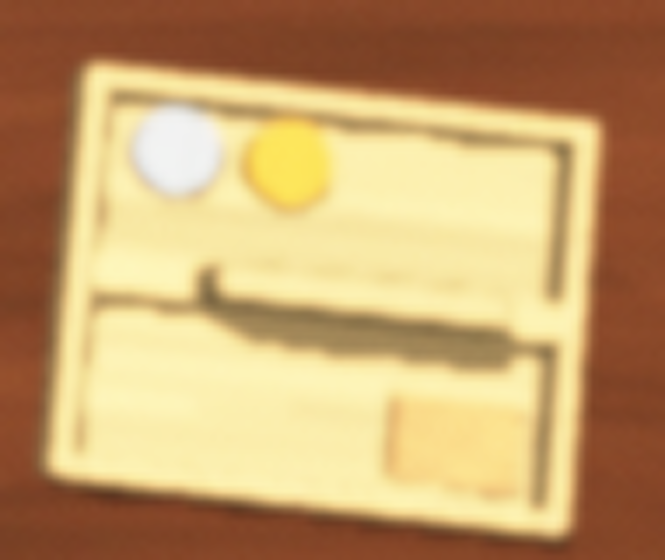

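The rail top's front edge runs (70,188)-(658,207) and the fence's back top edge (62,60)-(670,80). The leg end face is at (125,435)-(155,465). The tray corners are (85,62), (603,120), (575,540) and (45,475).

```bash
python3 - <<'E'
from h import *
def P(c,o,s,z): return np.array([ray("top",o[0]+(a+.5)/s-.5,o[1]+(b+.5)/s-.5,z) for a,b in c])*1000
r=(220,160)
f=P([(70,188),(658,207)],r,6,.1); print("rail front",f.round(1))
b=P([(62,60),(670,80)],r,6,.116); print("fence back",b.round(1))
f2=P([(62,88),(670,108)],r,6,.116); print("fence front",f2.round(1))
l=P([(125,435),(155,465),(350,230),(385,260)],r,6,.1); print("leg",l.round(1))
print("lug/tin", P([(403,345)],r,6,.1).round(1),P([(610,450)],r,6,.065).round(1))
yd=np.mean([f[0]-f[1],b[0]-b[1],f2[0]-f2[1]],0);yd/=np.linalg.norm(yd);xd=np.array([yd[1],-yd[0],0])
m=np.mean([f.mean(0)+20*xd,b.mean(0)-32*xd,f2.mean(0)-20*xd],0);print("rest origin",m.round(1),"yaw",np.arctan2(xd[1],xd[0]))
for q in (f.mean(0),b.mean(0),f2.mean(0)): print(((q-m)@xd).round(1),((q-m)@yd).round(1))
hinge=m-45*xd; tip=l[:2].mean(0); print("hinge",hinge.round(1),"tip",tip.round(1),np.linalg.norm((tip-hinge)[:2]))
d=tip-hinge; print("leg ang",np.arctan2(-(d@xd),d@yd))
t=P([(85,62),(603,120),(575,540),(45,475)],(355,205),7,.03);print("tray",t.round(1),t.mean(0).round(1))
ty=(t[0]+t[3]-t[1]-t[2]);print("tray yaw",np.arctan2(-ty[0],ty[1]), np.linalg.norm(ty)/2,np.linalg.norm(t[0]+t[1]-t[2]-t[3])/2)
h=P([(212,255),(515,310)],(355,205),7,.082);print("handle?",h.round(1))
print(R.from_quat(np.r_[monitor.get_state()["orientation"][1:],monitor.get_state()["orientation"][0]]).as_matrix().round(3))
E
```

```text
rail front [[617.  186.7 100. ]
 [608.1 -67.7 100. ]]
fence back [[670.  189.  116. ]
 [660.8 -71.7 116. ]]
fence front [[657.9 188.9 116. ]
 [648.6 -71.5 116. ]]
leg [[510.1 162.3 100. ]
 [497.2 149.4 100. ]
 [598.4  65.6 100. ]
 [585.3  50.5 100. ]]
lug/tin [[548.5  43.  100. ]] [[504.8 -49.3  65. ]]
rest origin [633.1  59.3 110.7] yaw -0.035314153700367376
-20.5 -0.6
32.3 0.5
20.2 0.1
hinge [588.1  60.9 110.7] tip [503.6 155.9 100. ] 127.10254844747585
leg ang 0.762436005923703
tray [[ 564.3 -179.1   30. ]
 [ 540.9 -382.    30. ]
 [ 378.1 -364.1   30. ]
 [ 403.6 -159.6   30. ]] [ 471.7 -271.2   30. ]
tray yaw -0.1195627371696059 205.17224706212383 162.81057243826604
handle? [[ 486.7 -213.4   82. ]
 [ 466.  -325.8   82. ]]
[[-0.964  0.265 -0.   ]
 [ 0.265  0.964 -0.001]
 [ 0.    -0.001 -1.   ]]
```

Request:
carry_out:
  plan:
    - [[0,0,-0.15,40,-40,0,0],[0,0,-0.3,80,-80,0,0],[0,0,-0.45,120,-120,0,0],[0,0,-0.576,155,-155,0,0],[0,0,-0.576,190,-190,0,0],[0,0,-0.576,225,-225,0,0],[0,0,-0.576,260,-260,0,0],[0,0,-0.576,295,-295,0,0],[0,0,-0.576,330,-330,0,0],[0,0,-0.576,365,-365,0,0],[0,0,-0.576,392,-392,0,0],[0,0,-0.576,392,-392,0,0],[0,0,-0.576,392,-392,-30,0],[0,0,-0.576,392,-392,-65,0],[0,0,-0.576,392,-392,-100,0],[0,0,-0.576,392,-392,-100,0],[0,0,-0.576,392,-392,-100,0]]

```text
clock: 1.9
tcp_pos: [0.5433, 0.1629, 0.1314]
orientation: [-0.001, 0.409, 0.912, -0.0]
wrist_force: [0.1, -0.0, 0.2]
finger_gap: 0.0002
grip_force: 0.0
```

```bash
cat >> h.py <<'E'
def arc(th,r=105,d=24,h=(588,61),yaw=-.035):
    a=np.pi/2+yaw+th; u=np.array([np.cos(a),np.sin(a)]); n=np.array([u[1],-u[0]])
    return np.r_[th, th-.762, np.array(h)+r*u+d*n-[544,163]].round(3)
E
python3 - <<'E'
from h import *
for th in np.r_[.762,np.arange(.80,1.62,.06)]: print(arc(th))
E
```

```text
[ 0.762  0.    -7.854 -7.596]
[  0.8     0.038 -11.403  -9.634]
[  0.86    0.098 -16.842 -13.122]
[  0.92    0.158 -22.062 -16.931]
[  0.98    0.218 -27.044 -21.045]
[  1.04    0.278 -31.771 -25.451]
[  1.1     0.338 -36.225 -30.132]
[  1.16    0.398 -40.39  -35.072]
[  1.22    0.458 -44.251 -40.253]
[  1.28    0.518 -47.795 -45.656]
[  1.34    0.578 -51.009 -51.262]
[  1.4     0.638 -53.88  -57.05 ]
[  1.46    0.698 -56.399 -63.   ]
[  1.52    0.758 -58.557 -69.091]
[  1.58    0.818 -60.346 -75.3  ]
```

Request:
carry_out:
  plan:
    - [[0,0,0,0,0,-25,0],[0,0,0,0,0,-51,0],[0,0,0,0,0,-51,0],[0,0,0,0,0,-51,0]]

```text
clock: 2.3
tcp_pos: [0.545, 0.1629, 0.0823]
orientation: [0.001, 0.409, 0.912, 0.001]
wrist_force: [-0.0, -0.7, 0.5]
finger_gap: -0.0003
grip_force: 0.0
```

Request:
carry_out:
  plan:
    - [[0,0,0,-4,-4,0,0],[0,0,0,-8,-7.5,0,0],[0,0,0.038,-11.4,-9.6,0,0],[0,0,0.068,-14,-11.3,0,0],[0,0,0.098,-16.8,-13.1,0,0],[0,0,0.128,-19.5,-15,0,0],[0,0,0.158,-22.1,-16.9,0,0],[0,0,0.188,-24.6,-19,0,0],[0,0,0.218,-27,-21,0,0],[0,0,0.248,-29.4,-23.2,0,0],[0,0,0.278,-31.8,-25.5,0,0],[0,0,0.338,-36.2,-30.1,0,0],[0,0,0.398,-40.4,-35.1,0,0],[0,0,0.428,-42.3,-37.7,0,0],[0,0,0.428,-42.3,-37.7,0,0]]

```text
clock: 3.8
tcp_pos: [0.5031, 0.1249, 0.082]
orientation: [0.002, 0.207, 0.978, 0.001]
wrist_force: [1.1, 2.1, 1.1]
finger_gap: -0.0003
grip_force: 1.2
```

Request:
carry_out:
  plan:
    - [[0,0,0.03,-2,-2.6,0,0],[0,0,0.06,-3.8,-5.3,0,0],[0,0,0.09,-5.5,-8,0,0],[0,0,0.12,-7.1,-10.8,0,0],[0,0,0.15,-8.7,-13.6,0,0],[0,0,0.18,-10.2,-16.5,0,0],[0,0,0.21,-11.6,-19.4,0,0],[0,0,0.23,-12.5,-21.4,0,0],[0,0,0.25,-13.3,-23.3,0,0],[0,0,0.25,-13.3,-23.3,0,0]]

```text
clock: 4.8
tcp_pos: [0.4888, 0.1015, 0.0807]
orientation: [0.0, 0.083, 0.997, 0.0]
wrist_force: [1.1, 2.5, 1.6]
finger_gap: 0.0004
grip_force: 1.5
```

Request:
carry_out:
  plan:
    - [[0,0,0.01,-0.4,-1,0,0],[0,0,0.02,-0.8,-2,0,0],[0,0,0.03,-1.2,-3,0,0],[0,0,0.04,-1.5,-4,0,0],[0,0,0.05,-1.8,-5,0,0],[0,0,0.05,-1.8,-5,0,0]]

```text
clock: 5.4
tcp_pos: [0.4866, 0.0964, 0.0802]
orientation: [-0.0, 0.058, 0.998, -0.0]
wrist_force: [0.6, 2.8, 2.7]
finger_gap: -0.0001
grip_force: 1.5
```

Request:
carry_out:
  plan:
    - [[0,0,0.01,-0.4,-1,0,0],[0,0,0.02,-0.7,-2,0,0],[0,0,0.03,-1,-3,0,0],[0,0,0.03,-1,-3,0,0]]

```text
clock: 5.8
tcp_pos: [0.4856, 0.0934, 0.0803]
orientation: [-0.0, 0.043, 0.999, -0.0]
wrist_force: [1.0, 2.2, 1.9]
finger_gap: 0.0002
grip_force: 1.5
```

Request:
carry_out:
  plan:
    - [[0,0,0.01,-0.3,-1,0,0],[0,0,0.02,-0.5,-2,0,0],[0,0,0.02,-0.5,-2,0,0]]

```text
clock: 6.1
tcp_pos: [0.4852, 0.0924, 0.0803]
orientation: [-0.0, 0.032, 0.999, 0.001]
wrist_force: [1.2, 6.7, 2.6]
finger_gap: 0.0003
grip_force: 3.5
```

Request:
carry_out:
  plan:
    - [[0,0,0,0,-0.5,0,0],[0,0,0,0,-1,0,0],[0,0,0,0,-1,0,0]]

```text
clock: 6.4
tcp_pos: [0.4851, 0.092, 0.0804]
orientation: [-0.0, 0.032, 0.999, 0.002]
wrist_force: [1.1, 8.9, 2.3]
finger_gap: -0.0003
grip_force: 4.5
```

Request:
carry_out:
  plan:
    - [[0,0,0,0,-0.7,0,0],[0,0,0,0,-0.7,0,0],[0,0,0,0,-0.7,0,0]]

```text
clock: 6.7
tcp_pos: [0.4851, 0.0917, 0.0804]
orientation: [-0.0, 0.032, 0.999, 0.002]
wrist_force: [1.4, 9.9, 1.6]
finger_gap: -0.0001
grip_force: 5.2
```

Request:
carry_out:
  plan:
    - [[0,0,0,0,5,0,0],[0,0,0,0,15,0,0],[0,0,0,0,15,40,0],[0,0,0,0,15,80,0],[0,0,0,0,15,120,20],[0,0,-0.125,0,-10,150,40],[0,0,-0.25,-1,-40,150,60],[0,0,-0.375,-2,-70,150,80],[0,0,-0.5,-3,-100,150,80],[0,0,-0.625,-4,-130,150,80],[0,0,-0.75,-5,-160,150,80],[0,0,-0.875,-6,-190,150,80],[0,0,-1,-7,-220,150,80],[0,0,-1.125,-9,-250,150,80],[0,0,-1.25,-11,-280,150,80],[0,0,-1.375,-13,-310,150,80],[0,0,-1.5,-13,-340,150,80],[0,0,-1.625,-13,-361,150,80],[0,0,-1.625,-13,-361,150,80],[0,0,-1.625,-13,-361,150,80]]

```text
clock: 8.7
tcp_pos: [0.4716, -0.2709, 0.2296]
orientation: [-0.001, 0.748, 0.664, -0.0]
wrist_force: [0.0, 0.6, 1.1]
finger_gap: 0.0801
grip_force: 0.0
```

```bash
python3 - <<'E'
from h import *
crop("top",220,160,240,130,3.3,"pics/t3.png")
im=viewer.read_camera("scene")[:,:,::-1]; cv2.imwrite("pics/s3.png",cv2.resize(im[90:300,150:350],None,fx=2.8,fy=2.8,interpolation=cv2.INTER_CUBIC))
s=monitor.get_state();print(s["clock"],s["tcp_pos"],s["orientation"],s["joint_pos"])
print(proj("scene",[.472,-.271,.082]))
E
```

```text
8.8 [ 0.47192986 -0.27012014  0.23003527] [-6.02021113e-04  7.47558455e-01  6.64195729e-01 -1.63701426e-04] [-6.67454318e-01  2.53799714e-01 -3.75132641e-02  1.28072622e+00
 -1.10377139e-04  1.02130318e+00]
[232.12616921 129.62912288]
```

View pics/t3.png

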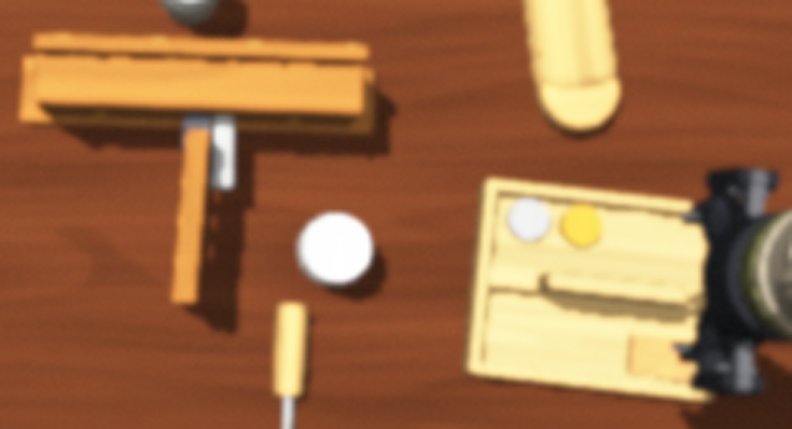

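View pics/s3.png

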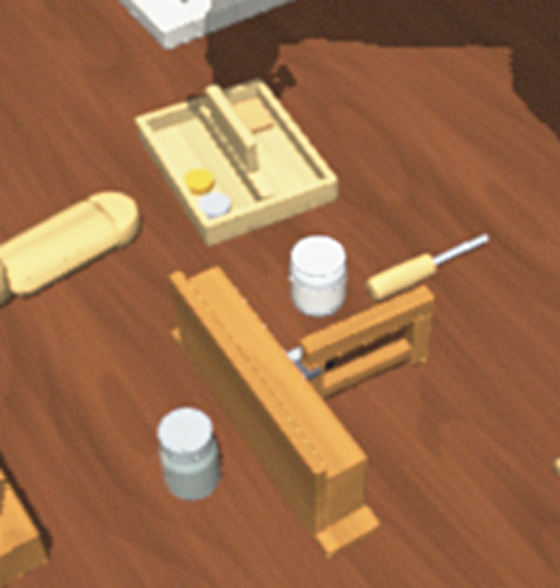

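Top crop: the leg now stands out at (190,250), almost square to the rail, and nothing else has moved. Scene crop: the handle's top middle is at (233,115), within about 1 px of where I expected it. Next I descend and grip.

Request:
carry_out:
  plan:
    - [[0,0,0,0,0,-40,70],[0,0,0,0,0,-80,70],[0,0,0,0,0,-120,70],[0,0,0,0,0,-150,70],[0,0,0,0,0,-175,70],[0,0,0,0,0,-187,70],[0,0,0,0,0,-187,60],[0,0,0,0,0,-187,45],[0,0,0,0,0,-187,30],[0,0,0,0,0,-187,20],[0,0,0,0,0,-187,10],[0,0,0,0,0,-187,0],[0,0,0,0,0,-187,0],[0,0,0,0,0,-187,0]]
  squeeze: 45

```text
clock: 10.2
tcp_pos: [0.4729, -0.2718, 0.0447]
orientation: [0.001, 0.748, 0.663, 0.0]
wrist_force: [-1.0, -0.0, 6.3]
finger_gap: 0.0135
grip_force: 46.3
```

Request:
carry_out:
  plan:
    - [[0,0,0,0,0,5,0],[0,0,0,0,0,15,0],[0,0,0,0,0,30,0],[0,0,0,0,0,50,0],[0,0,0,0,0,75,0],[0,0,0,0,0,100,0],[0,0,0,0,0,125,0],[0,0,0,0,0,140,0],[0,0,0,0,0,150,0],[0,0,0,0,0,150,0]]

```text
clock: 11.2
tcp_pos: [0.4727, -0.2715, 0.1946]
orientation: [0.001, 0.748, 0.663, 0.0]
wrist_force: [0.8, 0.0, -5.8]
finger_gap: 0.0134
grip_force: 44.7
```

Request:
carry_out:
  plan:
    - [[0,0,0,2,6,0,0],[0,0,0.01,5,18,0,0],[0,0,0.02,9,36,0,0],[0,0,0.03,15,56,0,0],[0,0,0.04,21,80,0,0],[0,0,0.05,28,104,0,0],[0,0,0.06,35,128,0,0],[0,0,0.07,42,152,0,0],[0,0,0.08,49,176,0,0],[0,0,0.085,55,200,0,0],[0,0,0.085,62,224,0,0],[0,0,0.085,68,248,0,0],[0,0,0.085,74,270,0,0],[0,0,0.085,79,290,0,0],[0,0,0.085,84,308,0,0],[0,0,0.085,88,322,0,0],[0,0,0.085,91,331,0,0],[0,0,0.085,91,332.5,0,0],[0,0,0.085,91,332.5,0,0],[0,0,0.085,91,332.5,0,0]]

```text
clock: 13.2
tcp_pos: [0.5631, 0.0607, 0.1932]
orientation: [0.0, 0.72, 0.694, -0.0]
wrist_force: [0.4, -0.3, -5.7]
finger_gap: 0.0135
grip_force: 44.6
```

```bash
python3 - <<'E'
from h import *
crop("top",200,140,190,140,4.2,"pics/t4.png")
im=viewer.read_camera("scene")[:,:,::-1]; cv2.imwrite("pics/s4.png",cv2.resize(im[120:330,180:400],None,fx=2.8,fy=2.8,interpolation=cv2.INTER_CUBIC))
E
```

```text
(no output)
```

View pics/s4.png

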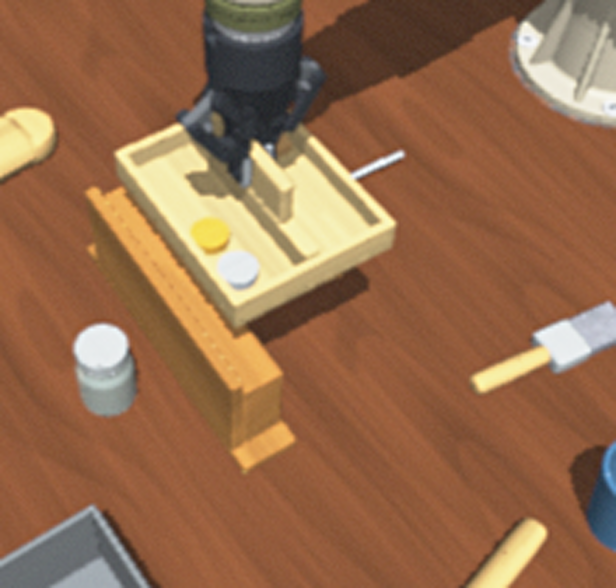

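Scene crop: the tray hangs level over the rest. Its rim corners are at (115,155), (238,303) and (393,222). I'll check those against the prediction.

```bash
python3 - <<'E'
from h import *
xd=np.array([.9994,-.0353]);yd=np.array([.0353,.9994]);c=np.array([563.1,60.7])
for a,b in((1,-1),(1,1),(-1,1)):
    p=np.r_[c+80*a*xd+100*b*yd,181]/1000; q=proj("scene",p); print(a,b,((q+.5-[180,120])*2.8).round(1))
for (u,v) in((115,155),(238,303),(393,222)):
    w=ray("scene",180+(u+.5)/2.8-.5,120+(v+.5)/2.8-.5,.181)[:2]*1000-c; print((w@xd).round(1),(w@yd).round(1))
E
```

```text
1 -1 [113.7 149.9]
1 1 [234.  303.4]
-1 1 [394.6 221.6]
82.0 -93.1
77.1 102.0
-78.6 100.3
```

Request:
carry_out:
  plan:
    - [[0,0,0,0,0,-8,0],[0,0,0,0,0,-18,0],[0,0,0,0,0,-28,0],[0,0,0,0,0,-36,0],[0,0,0,0,0,-41,0],[0,0,0,0,0,-44,0],[0,0,0,0,0,-45.5,0],[0,0,0,0,0,-45.5,0]]

```text
clock: 14.1
tcp_pos: [0.5634, 0.0614, 0.1478]
orientation: [0.0, 0.719, 0.695, 0.0]
wrist_force: [-0.2, 0.5, -4.6]
finger_gap: 0.0135
grip_force: 44.6
```

Request:
carry_out:
  plan:
    - [[0,0,0,1.5,0,0,0],[0,0,0,3,0,0,0],[0,0,0,4.5,-0.2,0,0],[0,0,0,6,-0.2,0,0],[0,0,0,7,-0.2,0,0],[0,0,0,8,-0.3,0,0],[0,0,0,8,-0.3,-0.5,0],[0,0,0,8,-0.3,-0.5,0]]

```text
clock: 14.9
tcp_pos: [0.5712, 0.061, 0.1472]
orientation: [-0.0, 0.719, 0.695, -0.0]
wrist_force: [-0.7, 0.5, -5.9]
finger_gap: 0.0132
grip_force: 44.6
```

Request:
carry_out:
  plan:
    - [[0,0,0,0.7,0,0,0],[0,0,0,1.4,0,0,0],[0,0,0,2,0,0,0],[0,0,0,2,0,0,0]]

```text
clock: 15.3
tcp_pos: [0.5734, 0.061, 0.1473]
orientation: [0.0, 0.719, 0.695, 0.0]
wrist_force: [-0.1, 0.3, -6.0]
finger_gap: 0.0138
grip_force: 44.6
```

Request:
carry_out:
  plan:
    - [[0,0,0,0.7,0,0,0],[0,0,0,1.4,0,0,0],[0,0,0,2,0,0,0],[0,0,0,2,0,0,0]]

```text
clock: 15.7
tcp_pos: [0.5747, 0.0611, 0.1472]
orientation: [-0.0, 0.719, 0.695, -0.0]
wrist_force: [-1.9, 0.1, -4.8]
finger_gap: 0.0138
grip_force: 44.8
```

Request:
carry_out:
  plan:
    - [[0,0,0,-0.3,0,-0.7,0],[0,0,0,-0.3,0,-1.4,0],[0,0,0,-0.3,0,-2,0],[0,0,0,-0.3,0,-2.5,0],[0,0,0,-0.3,0,-2.5,0]]

```text
clock: 16.2
tcp_pos: [0.5746, 0.061, 0.1448]
orientation: [-0.0, 0.719, 0.695, -0.0]
wrist_force: [-2.9, -0.6, -3.7]
finger_gap: 0.0133
grip_force: 44.9
```

Request:
carry_out:
  plan:
    - [[0,0,0,0,0,-0.5,0],[0,0,0,0,0,-1,0],[0,0,0,0,0,-1,0]]

```text
clock: 16.5
tcp_pos: [0.5746, 0.061, 0.1447]
orientation: [0.0, 0.719, 0.695, -0.0]
wrist_force: [-6.0, -0.0, 2.4]
finger_gap: 0.0134
grip_force: 45.7
```

Request:
carry_out:
  plan:
    - [[0,0,0,-0.4,0,0.4,0],[0,0,0,-0.4,0,0.4,0],[0,0,0,-0.4,0,0.4,16],[0,0,0,-0.4,0,0.4,20],[0,0,0,-0.4,0,0.4,28],[0,0,0,-0.4,0,0.4,40],[0,0,0,-0.4,0,0.4,55],[0,0,0,-0.4,0,0.4,60],[0,0,0,-0.4,0,0.4,60]]
  squeeze: 20

```text
clock: 17.4
tcp_pos: [0.5747, 0.061, 0.1443]
orientation: [0.0, 0.719, 0.695, 0.0]
wrist_force: [-0.1, 1.0, -1.3]
finger_gap: 0.06
grip_force: 0.0
```

Request:
carry_out:
  plan:
    - [[0,0,0,0,0,8,60],[0,0,0,0,0,25,60],[0,0,0,0,0,50,60],[0,0,0,0,0,80,60],[0,0,0,0,0,110,60],[0,0,0,0,0,140,60],[0,0,0,-30,0,140,60],[0,0,0,-70,0,140,60],[0,0,0,-110,0,140,60],[0,0,0,-150,0,140,60],[0,0,0,-180,0,140,60],[0,0,0,-180,0,140,60],[0,0,0,-180,0,140,60]]

```text
clock: 18.7
tcp_pos: [0.3947, 0.0611, 0.2853]
orientation: [0.001, 0.719, 0.695, 0.001]
wrist_force: [-0.1, -0.1, -0.1]
finger_gap: 0.0603
grip_force: 0.0
```

```bash
python3 - <<'E'
from h import *
im=viewer.read_camera("scene")[:,:,::-1]; cv2.imwrite("pics/s5.png",cv2.resize(im[120:330,180:400],None,fx=2.8,fy=2.8,interpolation=cv2.INTER_CUBIC))
crop("top",215,150,130,100,6,"pics/t5.png")
print(monitor.get_state()["wrist_force"])
E
```

```text
[-0.15264837 -1.01716927 -0.65126651]
```

View pics/s5.png

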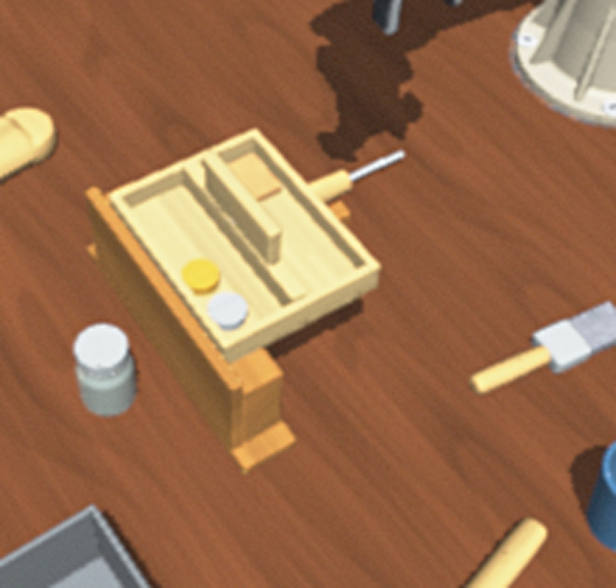

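View pics/t5.png

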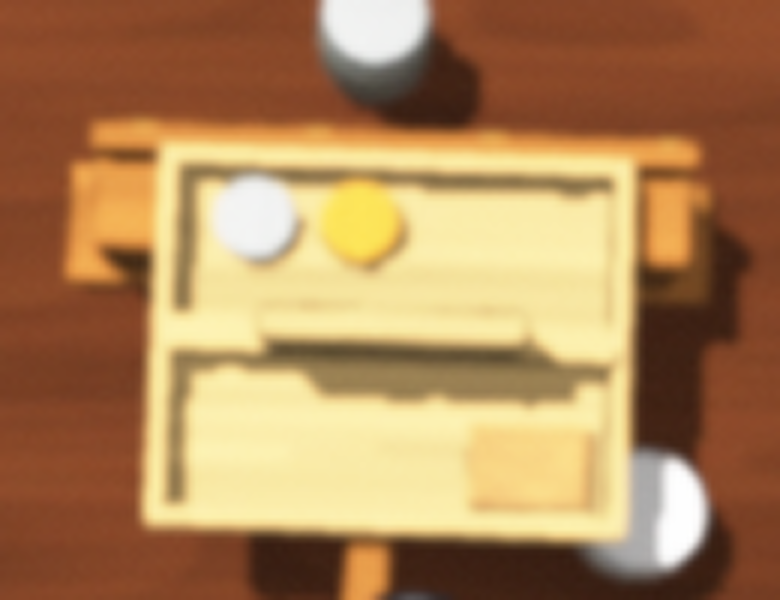

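Both views show the tray flat and against the fence, with the leg showing under it at (365,560) in the top crop. I'll run a numeric check, then hand in if it passes.

```bash
python3 - <<'E'
from h import *
xd=np.array([.9994,-.0353]);yd=np.array([.0353,.9994]);o=np.array([633.1,59.3])
t=np.array([ray("top",215+(a+.5)/6-.5,150+(b+.5)/6-.5,.13)[:2]*1000-o for a,b in((160,143),(637,155),(630,540),(143,525))])
m=t.mean(0);w=t[0]+t[3]-t[1]-t[2];x,y=m@xd,m@yd;ang=np.arctan2(-w[0],w[1])+.0353;print(x,y,ang)
if -66<x<-54 and abs(y)<15 and abs(ang)<.05: print(order.hand_in())
E
```

```text
-59.61271905006708 -0.7032388689808678 0.004668835304774906
the job is handed in; nothing more can be done
None
```

The job is handed in, with no verdict returned. The leg was bedded against its stop with about 10 N. The tray sits on the rest at x ≈ -60 mm, y ≈ -1 mm, square within 0.005 rad by camera, and released. The final leg angle was not measured because the tray hides it.

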